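# Open the trial lens case by its two latch keys

### The job

Open the trial lens case on the desk: press its two steel latch keys down together, one fingertip of the open gripper on each, and keep both held down until the sprung lid has risen about 3 cm at its front and is clear of its catches. Then let go of the keys and back away, leaving the lid standing ajar. Do not lift or shove the case, and leave the things around it where they are.

Things in the scene. Friction and masses are not known exactly. Their poses are not given: they have to be found in the camera images.
- lens_case: Flat loose case of trial lenses, 1.6 kg, on the desk: black shell 235 mm deep (x), 260 mm wide (y), clear lid in an aluminium frame, top 56 mm above the desk. Origin: on the underside, mid-width, 125 mm behind the front edge. Its -x axis points out of its front, z is up. The lid covers x -60 to +110 mm; before it, x -125 to -60 mm, is a ledge 12 mm high over which two latch keys stand.
- key_left (a joint): Angle of the latch key at +y of the case's middle (rad): 0 at rest, 0.26 fully down (hard stop). A plain steel rocker: a level thumb pad 24 mm wide (y), 37 mm long (x), 5 mm thick, and behind it an upright hook 18 mm wide, 52 mm above the desk, over a tooth on the lid. Springs back when let go; each takes about 1.5 N to start, 3 to 5 N to hold fully down.
- key_right (a joint): The same for the like key at -y of the case's middle. A key's hook lets go of the lid beyond about 0.15 rad. The lid is free only while both keys are down: either hook alone holds it. The pad tilts about a pivot 31 mm behind its press point and 10 mm below the pad's top. Pressing both right down with the fingertips takes 8 to 12 N in all.
- key_left_top (a point): Press point on the pad of the key at +y, on the pad's top, 32 mm above the desk at rest: 37 mm from the case's middle in y, 106 mm in front of the case's origin, 12 mm behind the pad's front end and 28 mm in front of the hook. It sinks 8 mm at full travel. Keep fingers clear of the hook, which swings 7 mm forward at its top.
- key_right_top (a point): The same point on the key at -y; the two press points are 74 mm apart centre to centre and the pads' inner edges are 50 mm, their outer edges 98 mm apart.
- case_lid (a joint): Opening angle of the lid (rad) about its rear edge: 0 shut (up to 0.01 under the hooks). Once both hooks are off, a spring with a slow damper raises it by itself: 0.12 rad (20 mm at the front) in about 1.5 s, 0.3 rad in 5 to 6 s, at rest near 0.45 rad (75 mm). A second pair of teeth below the first stops it on the hooks, at 0.1 rad or less, if the keys are let go too early (press again).
- lid_front (a point): Middle of the lid's upper front edge, 60 mm in front of the case's origin, 56 mm above the desk when shut.
- pump_bottle: White pump bottle, 66 mm across, 185 mm tall, loose, beside the rear half of the case. Leave it alone. Origin: centre of the underside.
- tissue_box: Blue tissue box 115 x 115 x 85 mm with a tissue showing, loose, beside the rear half of the case on the other side from the pump bottle. Leave it alone. Origin: centre of the underside.
- drop_bottle: Small white eye-drop bottle, 26 mm across, 59 mm tall, loose, about 190 mm to the -y side of the case's middle, level with the keys. Leave it alone. Origin: centre of the underside.
- pen_torch: Aluminium pen torch, 14 mm thick, 125 mm long, lying along its x, loose, about 180 mm to the +y side of the case's middle, level with the keys. Leave it alone. Origin: underside, mid-length.

How it is judged:
By the outcome, as a careful person would: the job done as asked, in the order asked, and still so for the second after the job is handed in, with the robot touching nothing.
It also fails if it takes over 38 s, if anything falls off the work surface, if the arm or the gripper's body presses on something with over 40 N, if the wrist force passes 120 N, or if a joint passes its speed limit or range.

### The arm

A 6-joint arm with a two-finger parallel gripper is mounted at the origin on the work surface. World frame = base frame: x ahead of the robot, y to its left, z up, the work surface at z = 0. Lengths are in m, angles in rad, forces in N, time in s.
With the tool pointing down it reaches from about 0.225 to 0.875 m from the base axis. Payload 3.4 kg.
Tool frame: the origin (TCP) lies on the centre line of the jaws, within the pads' length; the fingertips stand 17 mm ahead of it and the grasp point (between the pads) lies 2 mm behind it; z points along the fingers, y is the line along which they close (so a half turn about z gives the same grasp; the last joint's range is limited). The gripper opens to 85 mm and grips with 20 to 120 N. Pads are 22 mm wide; open, the fingers measure 114 mm over their backs; the gripper's body (76 mm by 85 mm) begins 54 mm behind the grasp point. The pads swing forward as they close: fully open they stand 13 mm farther back than shut.
Start: joints at [-1.238, 0.276, 1.505, -0, 1.361, -0.121], TCP at [0.252, -0.517, 0.248] pointing down, gripper open.
Joint ranges: [-2.89, 2.89], [-0.75, 2.08], [0.22, 2.7], [-1.18, 4.32], [0.11, 2.71], [-2.7, 2.7]. Speed limits (rad/s): [2.57, 2.57, 3.14, 3.14, 3.14, 3.14].

### API

Orientations are given as a unit quaternion [w, x, y, z].
In Python, from rig import manip gives the robot as it stands.
- The arm moves only by the tool move_arm, never from a script. Its argument "steps" is one flat list of numbers, 7 for each row, row after row: the turn, a rotation vector about the world's x, y, z normalised to -1 to 1, where 1 is 360 degrees, then the shift along the world's x, y, z normalised to -1 to 1, where 1 is 1 m, then the opening, from -1 (shut) to 1 (fully open). A call has exactly 10 rows; each row is the pose to reach, as a shift and turn from the pose commanded when the call began, turning the shorter way round; what a row does not reach only later rows make up. A row lasts 1/10 s, in which the tool goes at most 50 mm and 8.59 degrees, less where a joint would pass 70% of its speed; a pose out of reach is approached as far as the arm can. A call with a number of a shift or a turn outside -1 to 1 is refused whole. A call with a gripper value outside its range is refused whole. The fingers move at their own pace and stop on an object; "squeeze" is the grip in N (left out, the last holds). Time passes only in rows, so rows that repeat a pose let the fingers close, or fill a call up. It gives the time, the measured TCP pose, the force, the opening and the grip force at its end, in the units of the state.
- manip.get_state(): the state, without advancing time (a new reading comes with each control period).
- manip.get_image(name): name is "side" or "top" or "wrist"; returns a dict with "pixels" (420x560x3 uint8, blue, green, red), "fx", "fy", "cx", "cy" (pixels), "D" ([k1, k2, p1, p2, k3] as OpenCV has them; the pictures are not rectified), "R" (3x3) and "t" (3): a world point X has camera coordinates R X + t. Camera axes: x right, y down, z forward; pixel columns grow to the right and rows downward; lengths in m; the calibration is good to about 2 mm. A picture is of the moment at which its call begins. There is no depth.
- manip.sign_off(): hands the job in; it is judged then, once.
The state is a dict: "clock": time; "qpos": joint angles; "qd": joint speeds; "effort": joint torques, N m; "position": TCP position; "ee_rot": TCP orientation; "contact_force": force on the tool from outside, world axes, zero at the start; "moment": the same for the moment, N m; "width": finger opening in m; "gripper_force": force on a finger pad.
Only numpy, scipy, OpenCV 4.12 (cv2) and the standard library are available. Lean on these libraries where they do the work, as an engineer would, in place of code of your own. Each camera call takes 0.05 s, during which the arm holds its last target. There are 200 camera calls.

## Working session

There is one attempt and no reset: what is moved stays moved. The work goes in short steps, Python scripts to look and compute and a tool call to move; the robot and the scene stay as the last step left them, time stands still between calls to the robot, and variables do not carry over. Pictures are saved under pics/ and viewed, at most 10 in all, crops included, and the job is handed in when it is done.

Besides the shell and the picture viewer there is one more tool, called in YAML: its name, and indented under it one key for each argument. move_arm: Moves the arm, as the interface text tells. Scaled input: -1 to 1 covers 1 m each way for a shift and 360 degrees each way for a turn. Its arguments: {"type":"object","properties":{"steps":{"type":"array"},"squeeze":{"type":"number"}},"required":["steps"]}

```bash
mkdir -p pics; ls; cat > h.py <<'E'
import numpy as np, cv2
from rig import manip
def K(c): return np.array([[c['fx'],0,c['cx']],[0,c['fy'],c['cy']],[0,0,1.]])
def shot(n,f):
    c=manip.get_image(n); cv2.imwrite('pics/'+f+'.png',c['pixels'])
    import pickle; pickle.dump(c,open('pics/'+f+'.pkl','wb')); return c
def plane(c,uv,z):
    p=cv2.undistortPoints(np.array(uv,float).reshape(-1,1,2),K(c),np.array(c['D'])).reshape(-1,2)
    R=np.array(c['R']);t=np.array(c['t']); o=-R.T@t
    d=np.c_[p,np.ones(len(p))]@R
    return o+d*((z-o[2])/d[:,2])[:,None]
def proj(c,X):
    return cv2.projectPoints(np.array(X,float).reshape(-1,1,3),cv2.Rodrigues(np.array(c['R']))[0],np.array(c['t'],float),K(c),np.array(c['D']))[0].reshape(-1,2)
E
python3 - <<'E'
from h import *
a=shot('top','top0');b=shot('side','side0')
print(manip.get_state())
for c in (a,b): print(-np.array(c['R']).T@np.array(c['t']))
E
```

```text
pics
{'clock': 0.1, 'qpos': array([-1.23800622e+00,  2.76508195e-01,  1.50599790e+00, -9.27920300e-06,
        1.36069787e+00, -1.20975304e-01]), 'qd': array([ 0.00030125, -0.00045056, -0.00173077, -0.00056589, -0.00121119,
        0.00069849]), 'effort': array([ 1.44452159e-03, -4.17701018e+01, -2.46404994e+01, -6.99952898e-05,
        5.83266563e-03, -4.01855615e-06]), 'position': array([ 0.25191308, -0.51638983,  0.24754306]), 'ee_rot': array([-8.00664794e-04,  9.74371802e-01,  2.24942087e-01, -8.96771510e-05]), 'contact_force': array([ 0.09702966, -0.80211846,  0.30156008]), 'moment': array([ 0.0226518 , -0.01712712,  0.03231632]), 'gripper_force': 0.0, 'width': 0.08519507496975982}
[0.47808737 0.03783146 0.99825429]
[ 0.42993326 -0.68982253  0.47542494]
```

View pics/top0.png

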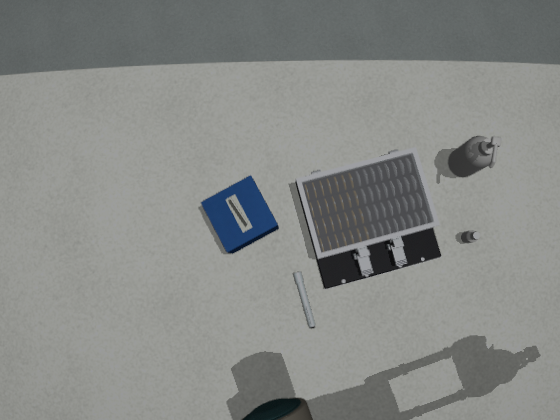

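View pics/side0.png

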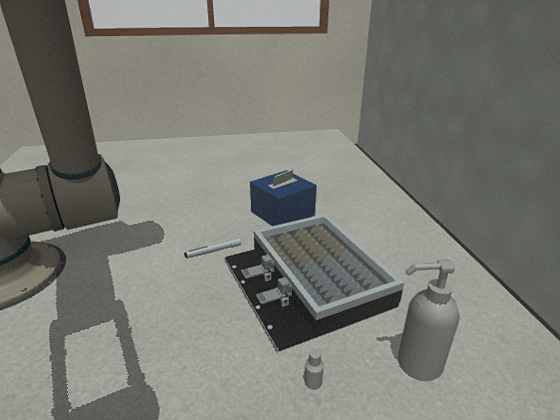

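The top view shows the case, with its front edge running from about (325,288) to (441,257). The key pads are near (365,268) and (400,258), and the lid's front edge runs from (318,255) to (434,227). Next I'll compute positions and check a zoomed crop.

```bash
python3 - <<'E'
from h import *
import pickle
c=pickle.load(open('pics/top0.pkl','rb'))
F=plane(c,[(325,288),(441,257)],.012); L=plane(c,[(318,255),(434,227),(416,149),(297,181)],.056); P=plane(c,[(366,269),(401,259)],.032)
print(F,L,P,sep='\n')
for A in (F,L[:2],P,L[[3,2]]):
    d=A[0]-A[1]; print(np.linalg.norm(d),np.degrees(np.arctan2(-d[0],d[1])))
cv2.imwrite('pics/crop0.png',cv2.resize(c['pixels'][225:305,310:450],None,fx=5,fy=5,interpolation=cv2.INTER_CUBIC))
E
```

```text
[[ 0.43782152 -0.03495066  0.012     ]
 [ 0.49877828 -0.28434114  0.012     ]]
[[ 0.50591416 -0.01877069  0.056     ]
 [ 0.55937582 -0.25795031  0.056     ]
 [ 0.72317543 -0.22828207  0.056     ]
 [ 0.65785458  0.02140602  0.056     ]]
[[ 0.47635766 -0.1189778   0.032     ]
 [ 0.4957747  -0.19270527  0.032     ]]
0.25673202666592193 13.735107131963117
0.2450816978090673 12.59969894399952
0.0762414648946222 14.754518054418241
0.25809099217068826 14.6605763762391
```

View pics/crop0.png

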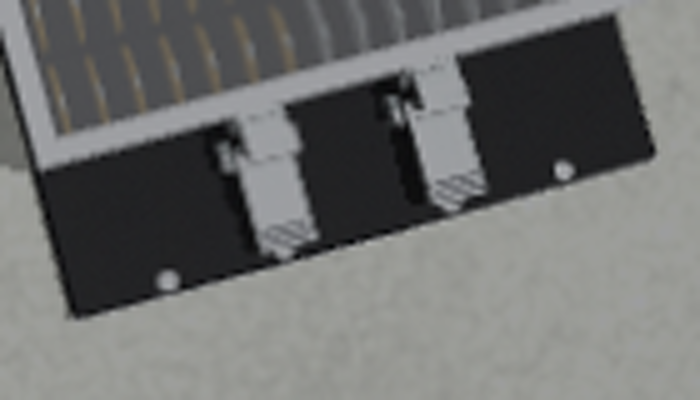

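The crop shows the keys clearly: press points at about (366,269) and (400,260) in the full image. The midpoint is about (0.486, -0.156) and the case yaw about 14°. I'll move above it with the opening narrowed to about 60 mm so the tips centre on the pads.

move_arm:
  steps: [0,0,-0.033,0.234,0.36,-0.05,0.41,0,0,-0.033,0.234,0.36,-0.05,0.41,0,0,-0.033,0.234,0.36,-0.05,0.41,0,0,-0.033,0.234,0.36,-0.05,0.41,0,0,-0.033,0.234,0.36,-0.05,0.41,0,0,-0.033,0.234,0.36,-0.05,0.41,0,0,-0.033,0.234,0.36,-0.05,0.41,0,0,-0.033,0.234,0.36,-0.05,0.41,0,0,-0.033,0.234,0.36,-0.05,0.41,0,0,-0.033,0.234,0.36,-0.05,0.41]

```text
clock: 1.1
position: [0.4873, -0.1531, 0.1974]
ee_rot: [-0.001, 0.992, 0.125, -0.0]
contact_force: [-0.8, 0.4, 0.8]
width: 0.0603
gripper_force: 0.0
```

```bash
python3 - <<'E'
from h import *
c=shot('wrist','w1'); s=manip.get_state(); print(s['clock'],s['position'],s['ee_rot'],s['width'],s['contact_force'])
print(-np.array(c['R']).T@np.array(c['t']))
print(proj(c,[(0.476,-.119,.032),(.4958,-.1927,.032)]))
E
```

```text
1.15 [ 0.48635256 -0.15509856  0.19765179] [-3.07011293e-04  9.92170982e-01  1.24884714e-01 -6.75543780e-04] 0.05978352293809841 [-0.06428948 -0.70230358  0.63651234]
[ 0.55060368 -0.13610593  0.32352135]
[[235.2224217  194.49071086]
 [330.77920257 193.56235996]]
```

View pics/w1.png

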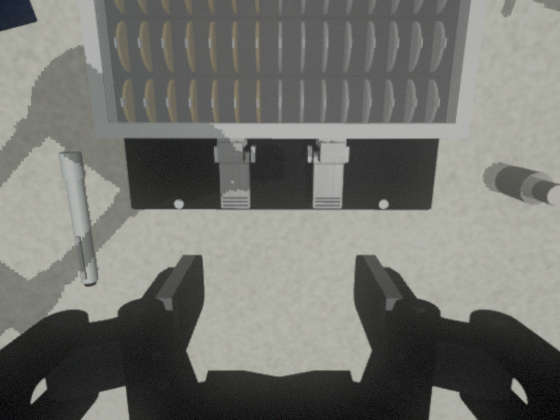

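The wrist view shows the pads at u≈235 and 328 with their front ends at v≈208, so the press points sit at v≈193. That agrees with the estimate to about 1 mm, and the yaw is aligned. I'll descend to just above the pads, tilted 8° so the body leans away from the lid.

move_arm:
  steps: [0.0054,-0.0215,0,-0.005,0,-0.02,0.41,0.0054,-0.0215,0,-0.005,0,-0.04,0.41,0.0054,-0.0215,0,-0.005,0,-0.06,0.41,0.0054,-0.0215,0,-0.005,0,-0.08,0.41,0.0054,-0.0215,0,-0.005,0,-0.095,0.41,0.0054,-0.0215,0,-0.005,0,-0.11,0.41,0.0054,-0.0215,0,-0.005,0,-0.12,0.41,0.0054,-0.0215,0,-0.005,0,-0.122,0.41,0.0054,-0.0215,0,-0.005,0,-0.122,0.41,0.0054,-0.0215,0,-0.005,0,-0.122,0.41]

```text
clock: 2.15
position: [0.4814, -0.1574, 0.0769]
ee_rot: [-0.008, 0.99, 0.122, 0.07]
contact_force: [0.6, 0.4, 0.2]
width: 0.0604
gripper_force: 0.0
```

```bash
python3 - <<'E'
from h import *
from scipy.spatial.transform import Rotation as Ro
c=shot('wrist','w2'); d=shot('side','s2'); s=manip.get_state(); print(s['clock'],s['position'],s['ee_rot'],s['width'],s['contact_force'])
q=s['ee_rot']; M=Ro.from_quat([q[1],q[2],q[3],q[0]]).as_matrix(); print(M[:,2])
print(proj(c,[(0.476,-.118,.032),(.4952,-.1917,.032)]).round())
w=c['pixels']; e=cv2.resize(d['pixels'][200:350,190:390],(600,450),interpolation=cv2.INTER_CUBIC)
cv2.imwrite('pics/m2.png',np.hstack([cv2.resize(w,(400,300)),cv2.resize(e,(400,300))]))
E
```

```text
2.25 [ 0.4815503  -0.15720355  0.07706234] [-0.00798373  0.98997159  0.12262453  0.06968306] 0.06005813852801093 [-0.46962797 -0.26687986  1.13452546]
[ 0.13601049  0.03289703 -0.99016106]
[[199. 250.]
 [355. 249.]]
```

View pics/m2.png

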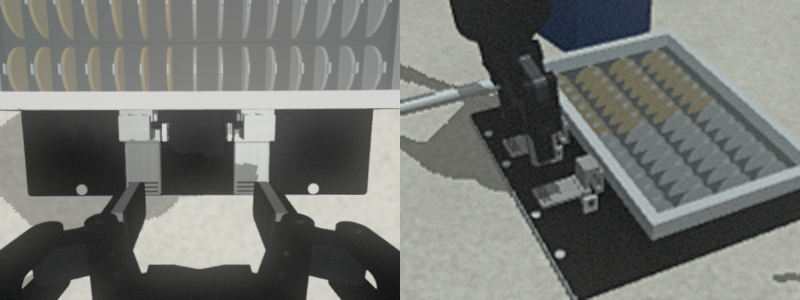

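Left panel: the pads are at full-image u≈199 and 353, about 2 mm to +y of the tool centre line. Right panel: the tips hang above the pads, clear of the hooks. I'll correct y and descend to contact.

move_arm:
  steps: [0,0,0,0,0.0017,-0.008,0.41,0,0,0,0,0.0017,-0.014,0.41,0,0,0,0,0.0017,-0.018,0.41,0,0,0,0,0.0017,-0.021,0.41,0,0,0,0,0.0017,-0.023,0.41,0,0,0,0,0.0017,-0.025,0.41,0,0,0,0,0.0017,-0.027,0.41,0,0,0,0,0.0017,-0.029,0.41,0,0,0,0,0.0017,-0.03,0.41,0,0,0,0,0.0017,-0.03,0.41]

```text
clock: 3.25
position: [0.481, -0.1551, 0.0462]
ee_rot: [-0.009, 0.99, 0.123, 0.069]
contact_force: [-0.6, 0.2, -0.2]
width: 0.0602
gripper_force: 0.0
```

move_arm:
  steps: [0,0,0,0,0,-0.001,0.41,0,0,0,0,0,-0.002,0.41,0,0,0,0,0,-0.003,0.41,0,0,0,0,0,-0.004,0.41,0,0,0,0,0,-0.005,0.41,0,0,0,0,0,-0.006,0.41,0,0,0,0,0,-0.007,0.41,0,0,0,0,0,-0.008,0.41,0,0,0,0,0,-0.008,0.41,0,0,0,0,0,-0.008,0.41]

```text
clock: 4.25
position: [0.4807, -0.1552, 0.0384]
ee_rot: [-0.009, 0.99, 0.123, 0.069]
contact_force: [-4.2, -2.0, 6.4]
width: 0.0602
gripper_force: 3.2
```

```bash
python3 - <<'E'
from h import *
c=shot('wrist','w3'); d=shot('side','s3'); s=manip.get_state(); print(s['clock'],s['position'],s['width'],s['contact_force'],s['moment'])
w=c['pixels']; e=cv2.resize(d['pixels'][200:350,190:390],(600,450),interpolation=cv2.INTER_CUBIC)
cv2.imwrite('pics/m3.png',np.hstack([cv2.resize(w,(400,300)),cv2.resize(e,(400,300))]))
E
```

```text
4.35 [ 0.480672   -0.15517678  0.03838588] 0.060386562443422775 [-4.64063884 -1.90071663  5.81280017] [-0.25234872  0.55881485 -0.02817943]
```

View pics/m3.png

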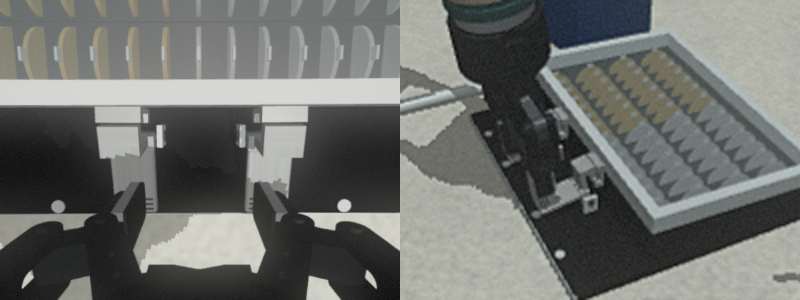

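Both tips sit on the pads' front halves (panel u≈130 and 268), well clear of the hooks, and the lid is still shut. The pads drag the tips forward as they tilt, so I'll ease forward about 2 mm while pressing further.

move_arm:
  steps: [0,0,0,-0.001,-0.0002,-0.0005,0.41,0,0,0,-0.002,-0.0005,-0.001,0.41,0,0,0,-0.002,-0.0005,-0.0015,0.41,0,0,0,-0.002,-0.0005,-0.002,0.41,0,0,0,-0.002,-0.0005,-0.0025,0.41,0,0,0,-0.0022,-0.0005,-0.003,0.41,0,0,0,-0.0022,-0.0005,-0.0035,0.41,0,0,0,-0.0025,-0.0006,-0.004,0.41,0,0,0,-0.0025,-0.0006,-0.004,0.41,0,0,0,-0.0025,-0.0006,-0.004,0.41]

```text
clock: 5.35
position: [0.48, -0.1556, 0.0354]
ee_rot: [-0.008, 0.99, 0.122, 0.071]
contact_force: [-1.4, 1.6, 10.0]
width: 0.0602
gripper_force: 4.8
```

move_arm:
  steps: [0,0,0,0,0,-0.0005,0.41,0,0,0,0,0,-0.001,0.41,0,0,0,0,0,-0.001,0.41,0,0,0,0,0,-0.001,0.41,0,0,0,0,0,-0.001,0.41,0,0,0,0,0,-0.001,0.41,0,0,0,0,0,-0.001,0.41,0,0,0,0,0,-0.001,0.41,0,0,0,0,0,-0.001,0.41,0,0,0,0,0,-0.001,0.41]

```text
clock: 6.35
position: [0.48, -0.1556, 0.0352]
ee_rot: [-0.008, 0.99, 0.122, 0.071]
contact_force: [-3.9, 2.0, 17.2]
width: 0.0602
gripper_force: 8.6
```

```bash
cat > look.py <<'E'
from h import *
import sys
n=sys.argv[1]
c=shot('wrist','w'+n); d=shot('side','s'+n); s=manip.get_state(); print(s['clock'],s['position'],s['width'],s['contact_force'],s['moment'])
w=c['pixels']; e=cv2.resize(d['pixels'][200:350,190:390],(600,450),interpolation=cv2.INTER_CUBIC)
cv2.imwrite('pics/m%s.png'%n,np.hstack([cv2.resize(w,(400,300)),cv2.resize(e,(400,300))]))
E
python3 look.py 4
```

```text
6.45 [ 0.48000005 -0.15561186  0.03514596] 0.06023952079051095 [-3.86380301  2.5189201  18.02312701] [0.62941746 0.06719437 0.06675146]
```

View pics/m4.png

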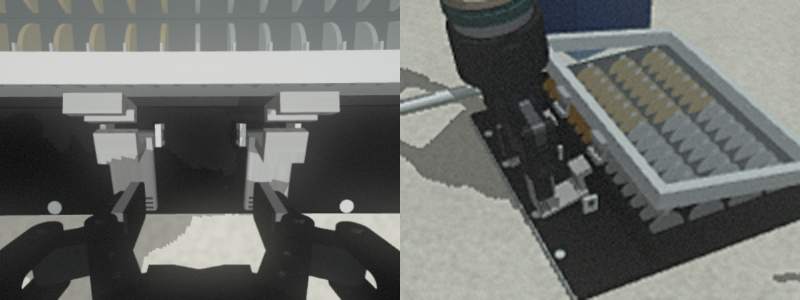

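The keys are at their stops, with hooks swung clear. The lid is rising: its front right corner went from about (317,312) to (320,297) in the side image, or 2 cm plus. I'll hold for another second.

move_arm:
  steps: [0,0,0,0,0,0.0003,0.41,0,0,0,0,0,0.0005,0.41,0,0,0,0,0,0.0005,0.41,0,0,0,0,0,0.0005,0.41,0,0,0,0,0,0.0005,0.41,0,0,0,0,0,0.0005,0.41,0,0,0,0,0,0.0005,0.41,0,0,0,0,0,0.0005,0.41,0,0,0,0,0,0.0005,0.41,0,0,0,0,0,0.0005,0.41]

```text
clock: 7.45
position: [0.48, -0.1556, 0.0353]
ee_rot: [-0.008, 0.99, 0.122, 0.071]
contact_force: [-1.6, 2.6, 13.4]
width: 0.0599
gripper_force: 6.6
```

```bash
python3 look.py 5; python3 - <<'E'
from h import *
import pickle
d=pickle.load(open('pics/s5.pkl','rb'))
# lid front right corner: case (-.060,-.13)
a=np.radians(14.2);ex=np.array([np.cos(a),np.sin(a)]);ey=np.array([-ex[1],ex[0]])
o=np.array([.4857,-.155])+.106*ex
for h in (0,.02,.03,.04,.05):
    p=o-.06*ex-.13*ey; print(h,proj(d,[(*p,.056+h)]))
E
```

```text
7.55 [ 0.47999376 -0.15561085  0.0352694 ] 0.06023611211669414 [-1.94692044  3.32420133 13.1913205 ] [ 0.57000115 -0.00722879  0.02211464]
0 [[314.79081438 313.30095559]]
0.02 [[315.41685171 303.34294559]]
0.03 [[315.73772996 298.23302052]]
0.04 [[316.06401591 293.03287155]]
0.05 [[316.39584032 287.74020169]]
```

View pics/m5.png

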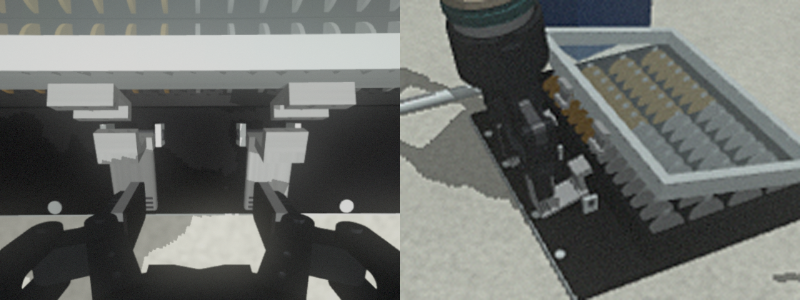

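The lid corner is now at about (322,291), roughly 4 cm up, with its teeth well above the hooks. I'll let go upward, then back away to the front.

move_arm:
  steps: [0,0,0,0,0,0.003,0.41,0,0,0,0,0,0.007,0.41,0,0,0,-0.001,0,0.012,0.41,0,0,0,-0.006,-0.0015,0.02,0.41,0,0,0,-0.02,-0.005,0.03,0.41,0,0,0,-0.04,-0.01,0.045,0.41,0,0,0,-0.06,-0.015,0.065,0.41,0,0,0,-0.08,-0.02,0.09,0.41,0,0,0,-0.1,-0.025,0.12,0.41,0,0,0,-0.12,-0.03,0.15,0.41]

```text
clock: 8.55
position: [0.3561, -0.1852, 0.1848]
ee_rot: [-0.009, 0.99, 0.123, 0.068]
contact_force: [-0.8, -0.5, -0.0]
width: 0.0603
gripper_force: 0.0
```

move_arm:
  steps: [0,0,0,-0.01,-0.01,0.03,0.41,0,0,0,-0.02,-0.02,0.05,0.41,0,0,0,-0.02,-0.02,0.05,0.41,0,0,0,-0.02,-0.02,0.05,0.41,0,0,0,-0.02,-0.02,0.05,0.41,0,0,0,-0.02,-0.02,0.05,0.41,0,0,0,-0.02,-0.02,0.05,0.41,0,0,0,-0.02,-0.02,0.05,0.41,0,0,0,-0.02,-0.02,0.05,0.41,0,0,0,-0.02,-0.02,0.05,0.41]

```text
clock: 9.55
position: [0.3387, -0.2056, 0.2337]
ee_rot: [-0.009, 0.99, 0.123, 0.069]
contact_force: [0.2, -0.3, -0.5]
width: 0.0604
gripper_force: 0.0
```

```bash
python3 - <<'E'
from h import *
c=shot('top','t6'); d=shot('side','s6'); s=manip.get_state(); print(s['clock'],s['position'],s['contact_force'])
cv2.imwrite('pics/m6.png',np.hstack([cv2.resize(c['pixels'],(400,300)),cv2.resize(d['pixels'],(400,300))]))
E
```

```text
9.65 [ 0.33863606 -0.20572181  0.23379341] [-1.00751615  0.25428563 -0.02208095]
```

View pics/m6.png

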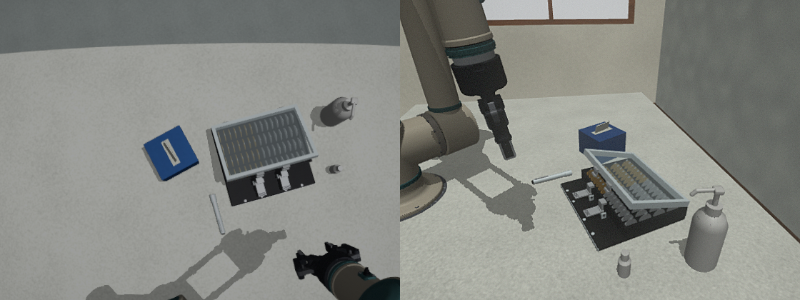

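The lid stands ajar, the keys are back up, the arm is clear, and the case and the items around it haven't moved. Handing in.

```bash
python3 -c "
from rig import manip
print(manip.sign_off())"
```

```text
the job is handed in; nothing more can be done
None
```

The job is handed in: both keys were held down together until the lid front had risen about 4 cm, then let go; the arm backed clear with the lid standing ajar, and nothing else visibly moved in the final pictures.

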